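Press a picture hanger home with the treadle press

ROBOT

A 7-joint arm with a two-finger parallel gripper is mounted at the origin on a cart in front of the work surface, level with it; the furniture and walls round the work are solid. World frame = base frame: x ahead of the robot, y to its left, z up, the work surface at z = 0. Lengths are in m, angles in rad, forces in N, time in s.
With the tool pointing down it reaches from about 0.4 to 0.875 m from the base axis. Payload 6.5 kg.
Tool frame: the origin (TCP) lies midway between the tips of the shut fingers; the grasp point (between the pads) lies bot.grasp_offset behind it (bot.grasp_offset is the distance from the TCP to the grasp point, in m); z points along the fingers, y is the line along which they close (so a half turn about z gives the same grasp; the last joint's range is limited). The gripper opens to 88 mm and grips with 3 to 60 N. Pads are 18 mm wide; open, the fingers measure 123 mm over their backs; the gripper's body (75 mm by 187 mm) begins 45 mm behind the grasp point.
Start: joints at [-1.258, 0.536, -0.004, 1.538, 0.003, 1.067, -0.071], TCP at [0.24, 0.604, 0.239] pointing down, gripper open.
Joint ranges: [-2.7, 2.7], [-0.37, 2.16], [-1.27, 1.26], [0.24, 2.4], [-1.31, 4.45], [0.19, 1.91], [-2.76, 2.76]. Speed limits (rad/s): [2.39, 2.39, 3.14, 3.14, 3.14, 3.14, 3.14].

INTERFACE

Orientations are given as a unit quaternion [w, x, y, z].
In Python, from bench import bot gives the robot as it stands.
- The arm moves only by the shell command python3 jog.py FILE [FORCE], which reads ROWS from the file FILE. ROWS is a JSON list of rows, 1 to 12 of them, each an object with the fields finger_gap (the finger opening in m), x, y, z (the shift in m), rz (a turn about the tool's z in rad); a field left out counts as zero (the opening has to be given); each row is the pose to reach, as a shift and turn from the pose commanded when the command began, along the tool's axes at that moment; what a row does not reach only later rows make up. A row lasts 1/10 s, in which the tool goes at most 0.05 m and 0.15 rad, less where a joint would pass 70% of its speed; a pose out of reach is approached as far as the arm can. The fingers move at their own pace and stop on an object; FORCE is the grip in N (left out, the last holds). Time passes only in rows, so rows that do not move let the fingers close. It prints the time, the measured TCP pose, the force, the opening and the grip force at its end. Input that does not fit is refused with a message, and nothing moves.
- bot.observe(): the state, without advancing time (a new reading comes with each control period).
- bot.get_image(name): name is "scene" or "top" or "wrist"; returns the picture (400x640x3 uint8, red, green, blue); there is no depth.
- bot.get_calibration(name): a dict with "fx", "fy", "cx", "cy" (pixels), "origin" and "attitude" of the camera in the world. Camera axes: x right, y down, z forward; pixel columns grow to the right and rows downward; lengths in m; the calibration is good to about 2 mm. A picture is of the moment at which its call begins: read the wrist's pose just before it. get_calibration takes no time and is no camera call; for the wrist camera it gives the pose at the moment of the call.
- bot.sign_off(): hands the job in; it is judged then, once.
The state is a dict: "time_s": time; "qpos": joint angles; "joint_velocities": joint speeds; "tau": joint torques, N m; "tool_pos": TCP position; "ee_rot": TCP orientation; "force": force on the tool from outside, world axes, zero at the start; "torque": the same for the moment, N m; "grip_width": finger opening in m; "gripper_force": force on a finger pad.
Only numpy, scipy, OpenCV 4.12 (cv2) and the standard library are available. Lean on these libraries where they do the work, as an engineer would, in place of code of your own. Each camera call takes 0.05 s, during which the arm holds its last target. There are 200 camera calls.

TASK

The hanger on the back of the small dark wooden frame is only started and stands proud: lay the frame on the blue press with its hanger squarely under the ram and let go of it. Then press the treadle pedal down to its stop so that the ram drives the hanger fully home, and let the pedal come back up, leaving the frame where it lies. Leave the other things on the bench standing where they are.

Things in the scene. Friction and masses are not known exactly. Their poses are not given: they have to be found in the camera images.
- press: Blue bench treadle press, fixed, 250 mm high. Origin on the bench straight below the ram axis; x points from the operator's side to the column at the back, y left, z up. Head: z 132 to 196, x from -28 back, y -28 to +28. Crosshead on top (y +30 to -118) with a vertical drawbar at x 0, y -105. Pedal on the right side (y -128). Left and right of the 56 mm wide work tongue is free air down to z 12.
- anvil (a point): Point on the flat top of the press's narrow steel work tongue, 60 mm above the bench, exactly under the ram axis; axes as press. The tongue is 56 mm wide (y -28 to +28) and runs from x -152 back to the backstop.
- backstop (a point): Middle of the front face of the low steel bar (12 mm high) across the back of the tongue, 10 mm behind the ram axis. A frame rail pushed against it lies under the ram.
- ram_face (a point): Centre of the lower face of the ram's steel foot, 24 mm (x) by 60 mm (y); 36 mm above the tongue with the pedal up. It drops 50 mm per rad of pedal, 16.5 mm in all.
- pedal (a joint): Angle of the press's treadle pedal, rad: 0 = up (at rest), 0.33 = down on its stop. Hinged lever on the right side of the press; pivot along the press's y at x +50, z 60 mm; the tread is 200 mm in front of it. A spring lifts it: 4 to 9 N at the tread, and about 8 N more while the hanger is being driven.
- tread (a point): Middle of the top of the pedal's ribbed black tread (80 mm long in x, 60 mm wide in y); moves with the pedal. In the press's frame x -142, y -128, z 118 mm with the pedal up; x -151, z 53 mm on the stop. Press it straight down here.
- frame: Loose open dark wooden picture frame lying face down, 150 (x) by 140 (y) mm outside, rails 18 mm wide and high, 0.2 kg. Origin at the centre of its underside, z up. The hanger is in the middle of the +x rail, 66 mm from the centre. It lies on the press with its x along the press's x, +x rail on the tongue against the backstop; lay it down in front of the ram, then slide it back.
- hanger_top (a point): Centre of the top face of the brass sawtooth hanger (10 by 46 mm, 1.6 mm thick, long side along the frame's y); 25.6 mm above the frame's underside when proud, 19.6 mm when home.
- hanger (a joint): How far the hanger has been driven into the rail, m: 0 = standing 6 mm proud, 0.006 = home. It takes about 30 N and stays where it is pushed.
- jar: Bystander: clear jar with a red lid, 65 mm wide, 99 mm high, loose; origin at the centre of its underside.
- tin: Bystander: round food tin, 76 mm wide, 110 mm high, loose; origin at the centre of its underside.
- flux: Bystander: white bottle with a red cap, 54 mm wide, 108 mm high, loose; origin at the centre of its underside.

How it is judged:
By the outcome, as a careful person would: the job done as asked, in the order asked, and still so for the second after the job is handed in, with the robot touching nothing.
It also fails if it takes over 64 s, if anything falls off the work surface, if the arm or the gripper's body presses on something with over 40 N, if the wrist force passes 120 N, or if a joint passes its speed limit or range.

## Working session

There is one attempt and no reset: what is moved stays moved. The work goes in short steps, Python scripts to look and compute and a shell command to move; the robot and the scene stay as the last step left them, time stands still between calls to the robot, and variables do not carry over. Pictures are saved under pics/ and viewed, at most 10 in all, crops included, and the job is handed in when it is done.

```bash
ls; mkdir -p pics; python3 - <<'E'
from bench import bot
import cv2
for n in("scene","top"):
    cv2.imwrite(f"pics/{n}0.png",bot.get_image(n)[:,:,::-1]); print(n,bot.get_calibration(n))
o=bot.observe();print(o['time_s'],o['tool_pos'],o['ee_rot'],bot.grasp_offset)
E
```

```text
bench.py
jog.py
pics
scene {'fx': 507.95563080701277, 'fy': 507.95563080701277, 'cx': 318.03585822291967, 'cy': 196.32338403315615, 'origin': array([-0.3696839 , -1.06263342,  1.12245252]), 'attitude': array([-0.42776598,  0.83938908, -0.2995162 ,  0.15077231])}
top {'fx': 427.10809072239283, 'fy': 427.10809072239283, 'cx': 318.1897927169851, 'cy': 190.44196745526142, 'origin': array([0.23650168, 0.00701673, 1.16943862]), 'attitude': array([-0.08097178,  0.74148948, -0.66182145,  0.07502864])}
0.1 [0.24018502 0.60344149 0.23796907] [-8.74976154e-05  1.88238657e-01  9.82123046e-01 -7.23712211e-04] 0.0187
```

View pics/scene0.png

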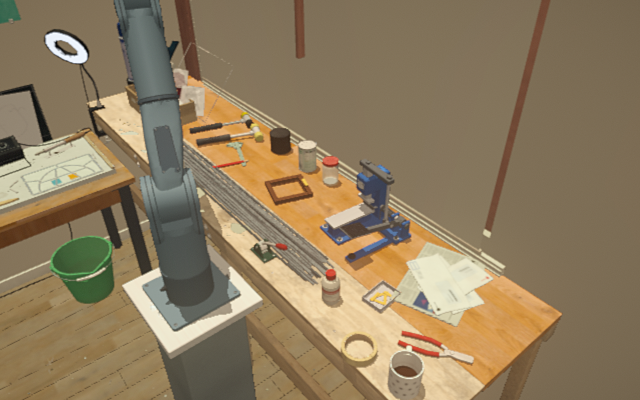

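View pics/top0.png

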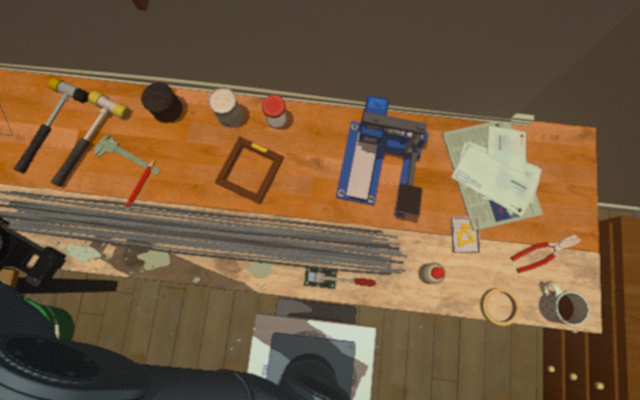

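The scene view shows the jar, tin and frame left of the blue press. The top view has the frame at about (250,170) with its hanger at (260,148), the tongue around (363,170) and the tread at (408,202). I'll enlarge that area to measure it.

```bash
python3 - <<'E'
import cv2
a=cv2.imread("pics/top0.png")[85:225,205:435]
cv2.imwrite("pics/crop.png",cv2.resize(a,None,fx=3.4,fy=3.4,interpolation=cv2.INTER_CUBIC))
E
```

```text
(no output)
```

View pics/crop.png

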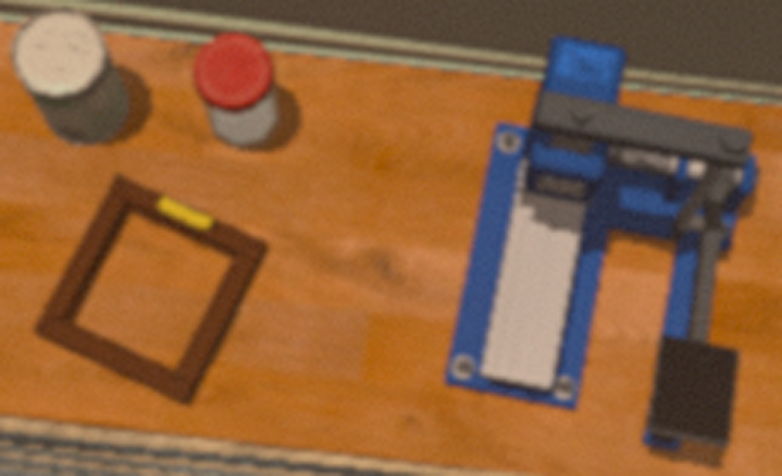

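The crop shows the frame's outer corners at (118,177), (268,243), (188,403) and (37,328), and the hanger at (185,213). The tongue's front corners are at (481,373) and (552,388), and the tread's corners start at (662,338). I'll fit planar poses to these points.

```bash
cat > h.py <<'E'
import numpy as np, cv2
from bench import bot
from scipy.optimize import least_squares
from scipy.spatial.transform import Rotation as R
def rot(q): return R.from_quat(np.asarray(q)[[1,2,3,0]])
def proj(P,c): 
    p=rot(c['attitude']).inv().apply(np.atleast_2d(P)-c['origin'])
    return np.c_[c['fx']*p[:,0]/p[:,2]+c['cx'],c['fy']*p[:,1]/p[:,2]+c['cy']]
def plac(s,L): return np.c_[R.from_euler('z',s[2]).apply(np.c_[L[:,:2],0*L[:,0]])[:,:2]+s[:2],L[:,2]]
def fit(L,px,c,s0):
    L=np.array(L,float);r=least_squares(lambda s:(proj(plac(s,L),c)-px).ravel(),s0,loss='soft_l1')
    return r.x,np.round(proj(plac(r.x,L),c)-px,1)
def totool(dw,q): return rot(q).inv().apply(dw)
E
python3 - <<'E'
from h import *
c=bot.get_calibration("top")
k=lambda p:np.array(p)/3.4+[205,85]-0.35
f=k([(118,177),(268,243),(188,403),(37,328),(185,213)])
F=[(.075,.07,.018),(.075,-.07,.018),(-.075,-.07,.018),(-.075,.07,.018),(.066,0,.0256)]
print(fit(F,f,c,[.6,.2,-.4]))
p=k([(481,373),(552,388),(662,338),(738,350),(728,440),(650,428)])
P=[(-.152,.028,.06),(-.152,-.028,.06),(-.102,-.098,.118),(-.102,-.158,.118),(-.182,-.158,.118),(-.182,-.098,.118)]
s,e=fit(P,p,c,[.6,-.1,-.1]);print(s,e)
for n,L in(("front tongue R edge",(0,-.028,.06)),("jar",(0,0,0))): print(n,proj(plac(s,np.array([L])),c))
E
```

```text
(array([ 0.53382716,  0.2292964 , -0.32143176]), array([[ 0. , -0.9],
       [ 0.2, -0.4],
       [-0.1, -0. ],
       [-0.9,  1.1],
       [ 0.6,  0.3]]))
[ 0.63068704 -0.08473631 -0.08515989] [[-0.2  0.4]
 [-0.3  0.1]
 [ 0.5 -3.4]
 [ 1.6 -2.4]
 [-0.1  1.8]
 [-0.9  0.6]]
front tongue R edge [[376.28036694 145.32520128]]
jar [[363.79680174 150.2272976 ]]
```

The frame is at about (0.534, 0.229) with yaw -0.32, and the press at about (0.631, -0.085) with yaw -0.085. My plan is to grip the middle of the -x rail, with tool y along the frame's x.

```bash
cat >> h.py <<'E'
def goal(xyz,yaw):
    "delta in tool axes to put TCP at xyz with tool y axis at world yaw (mod half turn nearest)"
    o=bot.observe();q=o['ee_rot'];y=rot(q).apply([0,1,0]);a=np.arctan2(y[1],y[0])
    d=(yaw-a+np.pi)%(2*np.pi)-np.pi
    print('pos',o['tool_pos'].round(4),'yaw',round(a,4),'F',o['force'].round(1),'t',o['time_s'],'w',o['grip_width'],'d_tool',totool(np.array(xyz)-o['tool_pos'],q).round(4),'turn',round(-d,4))
E
python3 - <<'E'
from h import *
goal([.471,.250,.24],-.321)
E
```

```text
pos [0.2402 0.6034 0.238 ] yaw 1.1921 F [-0.8 -0.  -0.8] t 0.1 w 0.0881051632264433 d_tool [-0.3451 -0.2431 -0.0016] turn 1.5131
```

```bash
R="0"; echo '[{"finger_gap": 0.06, "x": -0.035, "y": -0.025, "rz": 0.15}, {"finger_gap": 0.06, "x": -0.07, "y": -0.05, "rz": 0.3}, {"finger_gap": 0.06, "x": -0.105, "y": -0.073, "rz": 0.45}, {"finger_gap": 0.06, "x": -0.14, "y": -0.097, "rz": 0.6}, {"finger_gap": 0.06, "x": -0.17, "y": -0.12, "rz": 0.75}, {"finger_gap": 0.06, "x": -0.205, "y": -0.145, "rz": 0.9}, {"finger_gap": 0.06, "x": -0.24, "y": -0.17, "rz": 1.05}, {"finger_gap": 0.06, "x": -0.275, "y": -0.195, "rz": 1.2}, {"finger_gap": 0.06, "x": -0.31, "y": -0.22, "rz": 1.35}, {"finger_gap": 0.06, "x": -0.345, "y": -0.243, "rz": 1.5}, {"finger_gap": 0.06, "x": -0.345, "y": -0.243, "rz": 1.513}, {"finger_gap": 0.06, "x": -0.345, "y": -0.243, "rz": 1.513}]' > m.json && python3 jog.py m.json 40 && python3 - <<'E'
from h import *
c=bot.get_calibration("wrist");cv2.imwrite("pics/w1.png",bot.get_image("wrist")[:,:,::-1])
F=np.array([(.075,.07,.018),(.075,-.07,.018),(-.075,-.07,.018),(-.075,.07,.018),(.066,0,.0256)])
print(proj(plac([.5338,.2293,-.321],F),c).round(), c)
goal([.471,.250,.05],-.321)
E
```

```text
time_s: 1.3
tool_pos: [0.4712, 0.2499, 0.2385]
ee_rot: [0.0, 0.811, 0.584, -0.0]
force: [-0.3, 0.6, 0.8]
grip_width: 0.0601
gripper_force: 0.0
[[466.  99.]
 [453. 232.]
 [315. 232.]
 [314.  99.]
 [453. 170.]] {'fx': 356.5985601957295, 'fy': 356.5985601957295, 'cx': 323.76345552735785, 'cy': 198.1758505944266, 'origin': array([0.49227452, 0.31281527, 0.38351429]), 'attitude': array([ 0.1286378 ,  0.97871766, -0.15852259, -0.02084821])}
pos [0.4704 0.2512 0.2384] yaw -0.3192 F [0.5 0.6 0.5] t 1.35 w 0.05992559206584845 d_tool [-0.0009  0.0011  0.1884] turn 0.0018
```

View pics/w1.png

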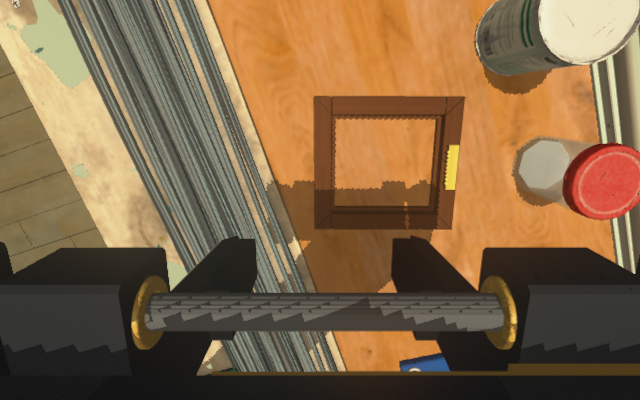

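The wrist view shows the frame's outer corners at (464,97), (452,228), (316,229) and (315,97), with the hanger at (453,167). That is within 4 px of the prediction, so I'll refit and descend.

```bash
python3 - <<'E'
from h import *
c=bot.get_calibration("wrist")
F=np.array([(.075,.07,.018),(.075,-.07,.018),(-.075,-.07,.018),(-.075,.07,.018),(.066,0,.0256)])
s,e=fit(F,[(464,97),(452,228),(316,229),(315,97),(453,167)],c,[.5338,.2293,-.321]);print(s,e)
g=plac(s,np.array([(-.066,0,.004)]))[0];print(g);goal(g,s[2])
E
```

```text
[ 0.53331882  0.23361828 -0.31419102] [[ 1.8 -1.4]
 [ 1.   1.7]
 [-1.   1.2]
 [-1.5 -0.8]
 [-0.   0.3]]
[0.47054974 0.2540154  0.004     ]
pos [0.4704 0.2512 0.2384] yaw -0.3192 F [0.5 0.6 0.5] t 1.35 w 0.05992559206584845 d_tool [ 0.0028 -0.0006  0.2344] turn -0.005
```

```bash
echo '[{"finger_gap": 0.04, "x": 0.001, "z": 0.05, "rz": -0.005}, {"finger_gap": 0.04, "x": 0.003, "y": -0.001, "z": 0.1, "rz": -0.005}, {"finger_gap": 0.04, "x": 0.003, "y": -0.001, "z": 0.15, "rz": -0.005}, {"finger_gap": 0.04, "x": 0.003, "y": -0.001, "z": 0.19, "rz": -0.005}, {"finger_gap": 0.04, "x": 0.003, "y": -0.001, "z": 0.215, "rz": -0.005}, {"finger_gap": 0.04, "x": 0.003, "y": -0.001, "z": 0.228, "rz": -0.005}, {"finger_gap": 0.04, "x": 0.003, "y": -0.001, "z": 0.234, "rz": -0.005}, {"finger_gap": 0.04, "x": 0.003, "y": -0.001, "z": 0.234, "rz": -0.005}]' > m.json && python3 jog.py m.json && echo '[{"finger_gap": 0.01}, {"finger_gap": 0.01}, {"finger_gap": 0.01}, {"finger_gap": 0.01}, {"finger_gap": 0.01}, {"finger_gap": 0.01}]' > m.json && python3 jog.py m.json 50 && echo '[{"finger_gap": 0.01, "z": -0.02}, {"finger_gap": 0.01, "z": -0.06}, {"finger_gap": 0.01, "z": -0.1}, {"finger_gap": 0.01, "z": -0.15}, {"finger_gap": 0.01, "z": -0.15}, {"finger_gap": 0.01, "z": -0.15}]' > m.json && python3 jog.py m.json && python3 - <<'E'
from h import *
c=bot.get_calibration("wrist");cv2.imwrite("pics/w2.png",bot.get_image("wrist")[:,:,::-1])
o=bot.observe();q=o['ee_rot'];y=rot(q).apply([0,1,0]);a=np.arctan2(y[1],y[0]);b=o['tool_pos'][2]-.004
F=np.array([(.075,.07,.018),(.075,-.07,.018),(-.075,-.07,.018),(-.075,.07,.018),(.066,0,.0256)])+[.066,0,b]
print(proj(plac([*o['tool_pos'][:2],a],F),c).round(), o['tool_pos'],a)
E
```

```text
time_s: 2.15
tool_pos: [0.4709, 0.2545, 0.0049]
ee_rot: [-0.0, 0.809, 0.588, 0.0]
force: [0.4, -0.4, 0.8]
grip_width: 0.04
gripper_force: 0.0
time_s: 2.75
tool_pos: [0.4716, 0.2542, 0.0057]
ee_rot: [-0.0, 0.81, 0.587, 0.001]
force: [-1.0, 0.1, 7.1]
grip_width: 0.0174
gripper_force: 50.0
time_s: 3.35
tool_pos: [0.4711, 0.2541, 0.1554]
ee_rot: [-0.0, 0.809, 0.587, 0.001]
force: [-0.6, -0.1, -2.4]
grip_width: 0.0175
gripper_force: 50.0
[[716.  95.]
 [629. 413.]
 [302. 413.]
 [296.  94.]
 [662. 283.]] [0.47015833 0.25360142 0.15410106] -0.3155785605325521
```

View pics/w2.png

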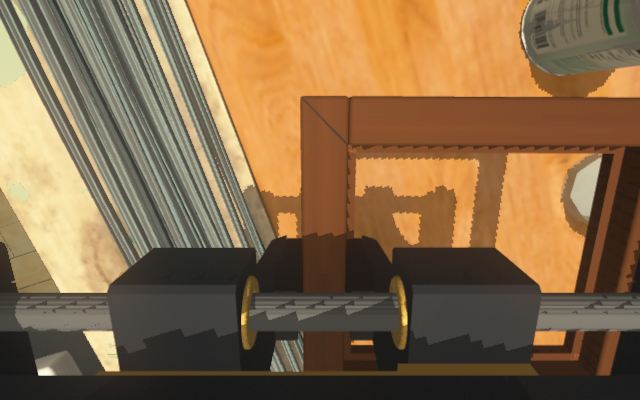

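The grip is good. The rail sits between the pads, the frame is level, and its near corner is at (302,97). Next I'll refine the press pose from the tongue's edges in the top and scene images.

```bash
python3 - <<'E'
import cv2
a=cv2.imread("pics/scene0.png")[150:270,310:420]
b=cv2.imread("pics/top0.png")[90:225,330:435]
z=lambda i:cv2.resize(i,(390,int(390*i.shape[0]/i.shape[1])),interpolation=cv2.INTER_CUBIC)
a,b=z(a),z(b);print(a.shape,b.shape)
h=max(a.shape[0],b.shape[0]);p=lambda i:cv2.copyMakeBorder(i,0,h-i.shape[0],0,10,0)
cv2.imwrite("pics/c2.png",cv2.hconcat([p(a),p(b)]))
E
```

```text
(425, 390, 3) (501, 390, 3)
```

View pics/c2.png

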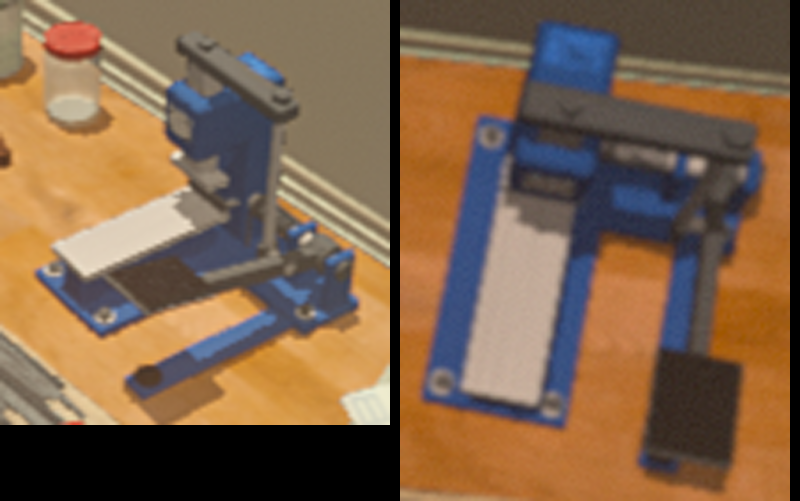

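The left half (scene) shows the tongue's front corners at (53,243) and (85,278), with crosshead bolts at (202,42) and (285,105). The right half (top) has the front corners at (462,390) and (540,404), bolts at (570,110) and (738,133), and the tread's corners. I'll fit both views together.

```bash
python3 - <<'E'
from h import *
ct,cs=bot.get_calibration("top"),bot.get_calibration("scene")
kt=lambda p:np.array(p)/3.714+[330,90]-.37
ks=lambda p:np.array(p)/3.545+[310,150]-.36
fr=[(-.152,.028,.06),(-.152,-.028,.06)];bo=[(0,0,.25),(0,-.105,.25)]
tr=[(-.102,-.098,.118),(-.102,-.158,.118),(-.182,-.158,.118),(-.182,-.098,.118)]
ct_px=kt([(62,390),(140,404),(170,110),(338,133),(260,350),(342,362),(331,462),(242,450),(176,230),(100,200)])
cs_px=ks([(53,243),(85,278),(202,42),(285,105),(228,212),(175,190)])
def res(v):
    s=v[:3]
    A=np.array(fr+bo+tr+[(v[3],-.028,.06),(v[4],.028,.06)])
    B=np.array(fr+bo+[(v[5],-.028,.06),(v[6],.028,.06)])
    return np.r_[proj(plac(s,A),ct)-ct_px,proj(plac(s,B),cs)-cs_px]
w=np.array([1,1,1,1,.3,.3,.3,.3,1,1]+[1]*6)[:,None]
r=least_squares(lambda v:(res(v)*w).ravel(),[.63,-.085,-.085,-.04,-.04,-.04,-.04],loss='soft_l1')
print(r.x.round(4));print(res(r.x).round(1).tolist())
E
```

```text
[ 0.63   -0.0855 -0.0866 -0.0169 -0.0049  0.0192 -0.0018]
[[-0.2, 0.4], [-0.5, 0.7], [0.5, -2.6], [0.5, -0.1], [0.5, -2.8], [1.8, -1.5], [0.1, 2.2], [0.3, 0.7], [-1.5, -0.2], [-0.5, -0.1], [-0.8, 1.5], [-0.0, 0.5], [1.2, -0.1], [-0.9, -2.9], [0.3, 1.0], [0.3, 1.1]]
```

```bash
python3 - <<'E'
from h import *
goal(plac([.63,-.0855,-.0866],np.array([(-.190,0,.16)]))[0],-.0866)
E
```

```text
pos [0.4702 0.2536 0.1541] yaw -0.3156 F [ 0.1 -0.6 -1.8] t 3.4 w 0.017367442209646984 d_tool [-0.3159  0.0721 -0.0058] turn -0.229
```

```bash
echo '[{"finger_gap": 0.01, "x": -0.03, "y": 0.006, "z": -0.005, "rz": -0.02}, {"finger_gap": 0.01, "x": -0.065, "y": 0.014, "z": -0.006, "rz": -0.05}, {"finger_gap": 0.01, "x": -0.105, "y": 0.023, "z": -0.006, "rz": -0.08}, {"finger_gap": 0.01, "x": -0.145, "y": 0.032, "z": -0.006, "rz": -0.11}, {"finger_gap": 0.01, "x": -0.185, "y": 0.042, "z": -0.006, "rz": -0.14}, {"finger_gap": 0.01, "x": -0.225, "y": 0.051, "z": -0.006, "rz": -0.17}, {"finger_gap": 0.01, "x": -0.26, "y": 0.06, "z": -0.006, "rz": -0.2}, {"finger_gap": 0.01, "x": -0.29, "y": 0.067, "z": -0.006, "rz": -0.22}, {"finger_gap": 0.01, "x": -0.308, "y": 0.071, "z": -0.006, "rz": -0.229}, {"finger_gap": 0.01, "x": -0.316, "y": 0.072, "z": -0.006, "rz": -0.229}, {"finger_gap": 0.01, "x": -0.316, "y": 0.072, "z": -0.006, "rz": -0.229}, {"finger_gap": 0.01, "x": -0.316, "y": 0.072, "z": -0.006, "rz": -0.229}]' > m.json && python3 jog.py m.json && python3 - <<'E'
from h import *
c=bot.get_calibration("wrist");cv2.imwrite("pics/w3.png",bot.get_image("wrist")[:,:,::-1])
s=[.63,-.0855,-.0866]
L=np.array([(-.152,.028,.06),(-.152,-.028,.06),(.01,.028,.06),(.01,-.028,.06),(-.102,-.098,.118),(-.182,-.098,.118),(-.028,.028,.132),(0,.03,.25)])
print(proj(plac(s,L),c).round());goal(plac(s,L[:1])[0],s[2])
E
```

```text
time_s: 4.6
tool_pos: [0.4409, -0.0679, 0.16]
ee_rot: [-0.001, 0.737, 0.676, -0.0]
force: [-0.9, 0.4, -1.8]
grip_width: 0.0179
gripper_force: 50.0
[[ 378.  162.]
 [ 375.  238.]
 [ 612.  163.]
 [ 596.  238.]
 [ 464.  377.]
 [ 336.  376.]
 [ 649.  186.]
 [1401.  325.]]
pos [ 0.4412 -0.0677  0.1602] yaw -0.0852 F [-0.5  0.6 -1.9] t 4.65 w 0.017662951096728313 d_tool [0.0265 0.0378 0.1002] turn 0.0014
```

View pics/w3.png

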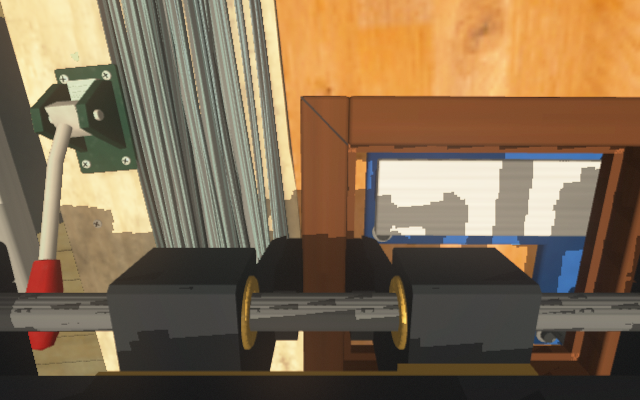

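The tongue's front corner is at (377,160) and its edges are at rows 160 and 237, within 2 px of the prediction, so y is about 1 mm to the left. I'll lower the frame in front of the ram.

```bash
python3 - <<'E'
from h import *
goal(plac([.63,-.0845,-.0855],np.array([(-.185,0.001,.0685)]))[0],-.0855)
E
```

```text
pos [ 0.4412 -0.0677  0.1602] yaw -0.0852 F [-0.5  0.6 -1.9] t 4.65 w 0.017662951096728313 d_tool [0.0003 0.0047 0.0917] turn 0.0003
```

```bash
echo '[{"finger_gap": 0.01, "y": 0.003, "z": 0.03}, {"finger_gap": 0.01, "y": 0.005, "z": 0.06}, {"finger_gap": 0.01, "y": 0.005, "z": 0.078}, {"finger_gap": 0.01, "y": 0.005, "z": 0.086}, {"finger_gap": 0.01, "y": 0.005, "z": 0.09}, {"finger_gap": 0.01, "y": 0.005, "z": 0.09}, {"finger_gap": 0.01, "y": 0.005, "z": 0.09}]' > m.json && python3 jog.py m.json && echo '[{"finger_gap": 0.01, "z": 0.002}, {"finger_gap": 0.01, "z": 0.002}]' > m.json && python3 jog.py m.json && echo '[{"finger_gap": 0.01, "z": 0.001}, {"finger_gap": 0.01, "z": 0.001}]' > m.json && python3 jog.py m.json
```

```text
time_s: 5.35
tool_pos: [0.447, -0.0693, 0.0715]
ee_rot: [0.0, 0.737, 0.676, 0.001]
force: [0.6, 0.2, -2.0]
grip_width: 0.0176
gripper_force: 50.0
time_s: 5.55
tool_pos: [0.4466, -0.0693, 0.0691]
ee_rot: [0.0, 0.737, 0.676, 0.0]
force: [-0.5, 0.5, -2.1]
grip_width: 0.0175
gripper_force: 50.0
time_s: 5.75
tool_pos: [0.4463, -0.0694, 0.0678]
ee_rot: [0.0, 0.737, 0.676, 0.0]
force: [-0.5, -0.1, -2.4]
grip_width: 0.0174
gripper_force: 50.0
```

```bash
echo '[{"finger_gap": 0.01, "z": 0.001}, {"finger_gap": 0.01, "z": 0.001}]' > m.json && python3 jog.py m.json && echo '[{"finger_gap": 0.01, "z": 0.001}, {"finger_gap": 0.01, "z": 0.001}]' > m.json && python3 jog.py m.json
```

```text
time_s: 5.95
tool_pos: [0.4462, -0.0695, 0.0667]
ee_rot: [-0.0, 0.737, 0.676, -0.0]
force: [-1.0, 0.7, -1.9]
grip_width: 0.0175
gripper_force: 50.0
time_s: 6.15
tool_pos: [0.4463, -0.0695, 0.0657]
ee_rot: [0.0, 0.737, 0.676, 0.0]
force: [-0.1, -0.8, -0.6]
grip_width: 0.0175
gripper_force: 50.0
```

The frame has just touched the tongue at the expected height. Next I slide it back to the stop.

```bash
echo '[{"finger_gap": 0.01, "y": 0.01}, {"finger_gap": 0.01, "y": 0.02}, {"finger_gap": 0.01, "y": 0.03}, {"finger_gap": 0.01, "y": 0.038}, {"finger_gap": 0.01, "y": 0.043}, {"finger_gap": 0.01, "y": 0.045}, {"finger_gap": 0.01, "y": 0.045}]' > m.json && python3 jog.py m.json && echo '[{"finger_gap": 0.01, "y": 0.002}, {"finger_gap": 0.01, "y": 0.004}, {"finger_gap": 0.01, "y": 0.004}]' > m.json && python3 jog.py m.json
```

```text
time_s: 6.85
tool_pos: [0.4915, -0.0734, 0.0657]
ee_rot: [0.0, 0.737, 0.676, 0.0]
force: [1.9, -0.3, -0.9]
grip_width: 0.0172
gripper_force: 50.0
time_s: 7.15
tool_pos: [0.4954, -0.0738, 0.0658]
ee_rot: [0.0, 0.737, 0.676, 0.0]
force: [-0.7, -0.0, -1.3]
grip_width: 0.0174
gripper_force: 50.0
```

```bash
echo '[{"finger_gap": 0.01, "y": 0.001}, {"finger_gap": 0.01, "y": 0.002}, {"finger_gap": 0.01, "y": 0.002}]' > m.json && python3 jog.py m.json && echo '[{"finger_gap": 0.01, "y": 0.001}, {"finger_gap": 0.01, "y": 0.002}, {"finger_gap": 0.01, "y": 0.002}]' > m.json && python3 jog.py m.json
```

```text
time_s: 7.45
tool_pos: [0.4974, -0.0739, 0.0657]
ee_rot: [0.0, 0.737, 0.676, 0.0]
force: [0.5, -0.3, -2.1]
grip_width: 0.0171
gripper_force: 50.0
time_s: 7.75
tool_pos: [0.4993, -0.0741, 0.0658]
ee_rot: [0.0, 0.737, 0.676, 0.0]
force: [0.6, -0.0, -1.6]
grip_width: 0.0172
gripper_force: 50.0
```

```bash
echo '[{"finger_gap": 0.01, "y": 0.001}, {"finger_gap": 0.01, "y": 0.001}]' > m.json && python3 jog.py m.json
```

```text
time_s: 7.95
tool_pos: [0.4995, -0.0741, 0.0657]
ee_rot: [-0.0, 0.737, 0.676, -0.0]
force: [-3.2, 0.3, 2.4]
grip_width: 0.0172
gripper_force: 50.0
```

Contact is at x = 0.4995, which is where it should be. I'll press a little more to seat the frame and then look.

```bash
echo '[{"finger_gap": 0.01, "y": 0.001}, {"finger_gap": 0.01, "y": 0.001}]' > m.json && python3 jog.py m.json && python3 - <<'E'
from h import *
t=bot.get_image("top");s=bot.get_image("scene");w=bot.get_image("wrist")
a=cv2.resize(t[90:225,330:435],(390,501),interpolation=cv2.INTER_CUBIC)
b=cv2.resize(s[150:270,310:420],(390,425),interpolation=cv2.INTER_CUBIC)
b=cv2.copyMakeBorder(b,0,76,10,0,0)
cv2.imwrite("pics/c3.png",cv2.hconcat([a,b])[:,:,::-1]);cv2.imwrite("pics/w4.png",w[:,:,::-1])
E
```

```text
time_s: 8.15
tool_pos: [0.4995, -0.0741, 0.0656]
ee_rot: [-0.001, 0.737, 0.676, -0.001]
force: [-6.8, 0.8, 5.8]
grip_width: 0.0177
gripper_force: 50.0
```

View pics/w4.png

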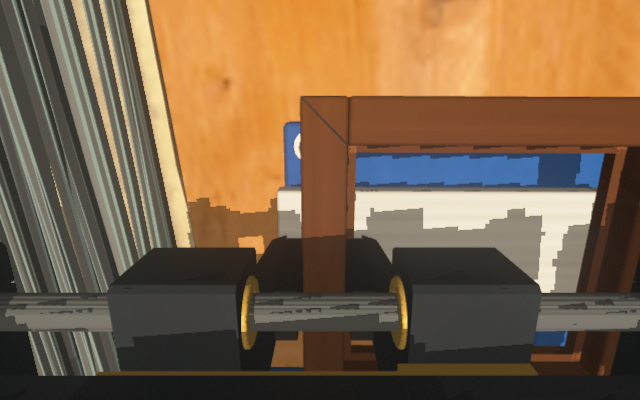

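The tongue's edge at row 188 runs parallel to the frame rail, so the frame is square against the backstop (-6.8 N). I'll relieve the load, release, back up and lift.

```bash
echo '[{"finger_gap": 0.01, "y": -0.0015}, {"finger_gap": 0.01, "y": -0.0015}, {"finger_gap": 0.04, "y": -0.0015}, {"finger_gap": 0.04, "y": -0.0015}, {"finger_gap": 0.04, "y": -0.0015}, {"finger_gap": 0.04, "y": -0.0015}, {"finger_gap": 0.04, "y": -0.0015}]' > m.json && python3 jog.py m.json && echo '[{"finger_gap": 0.04, "y": -0.002, "z": -0.01}, {"finger_gap": 0.04, "y": -0.002, "z": -0.03}, {"finger_gap": 0.04, "y": -0.002, "z": -0.06}, {"finger_gap": 0.04, "y": -0.01, "z": -0.1}, {"finger_gap": 0, "y": -0.05, "z": -0.12}, {"finger_gap": 0, "y": -0.08, "z": -0.12}, {"finger_gap": 0, "y": -0.08, "z": -0.12}, {"finger_gap": 0, "y": -0.08, "z": -0.12}]' > m.json && python3 jog.py m.json && python3 - <<'E'
from h import *
c=bot.get_calibration("wrist");w=bot.get_image("wrist");cv2.imwrite("pics/w5.png",w[:,:,::-1])
s=[.63,-.0845,-.0855]
L=np.array([(.01,.07,.078),(-.14,.07,.078),(-.14,-.07,.078),(-.102,-.098,.118),(-.182,-.098,.118),(-.102,-.158,.118),(-.182,-.158,.118),(-.152,.028,.06),(-.152,-.028,.06)])
print(proj(plac(s,L),c).round())
goal(plac(s,np.array([(-.142,-.128,.19)]))[0],s[2])
E
```

```text
time_s: 9.0
tool_pos: [0.4998, -0.0741, 0.0658]
ee_rot: [0.0, 0.737, 0.676, 0.0]
force: [-0.8, -0.3, -0.5]
grip_width: 0.0402
gripper_force: 0.0
time_s: 9.8
tool_pos: [0.42, -0.0669, 0.1864]
ee_rot: [0.0, 0.737, 0.676, 0.001]
force: [-0.6, -0.5, 0.2]
grip_width: 0.0103
gripper_force: 0.0
[[645.  97.]
 [426.  97.]
 [413. 282.]
 [479. 346.]
 [364. 346.]
 [470. 416.]
 [362. 416.]
 [400. 154.]
 [396. 224.]]
pos [ 0.4208 -0.0671  0.1863] yaw -0.0868 F [0.1 0.3 0. ] t 9.85 w 0.006163482450054926 d_tool [-0.1274  0.0681 -0.0036] turn -0.0013
```

View pics/w5.png

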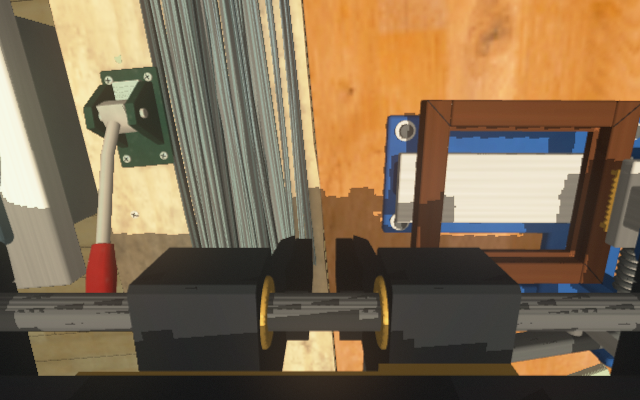

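The frame lies square on the tongue and within about 2 mm of nominal, with its front edge at columns 414–422 and rows 100–284. The hanger is at the ram foot (~610,190). Next I move over the tread with the fingers shut.

```bash
echo '[{"finger_gap": 0, "x": -0.03, "y": 0.012}, {"finger_gap": 0, "x": -0.07, "y": 0.03}, {"finger_gap": 0, "x": -0.105, "y": 0.052}, {"finger_gap": 0, "x": -0.125, "y": 0.062}, {"finger_gap": 0, "x": -0.128, "y": 0.065}, {"finger_gap": 0, "x": -0.128, "y": 0.065}]' > m.json && python3 jog.py m.json && echo '[{"finger_gap": 0, "z": 0.03}, {"finger_gap": 0, "z": 0.05}, {"finger_gap": 0, "z": 0.06}, {"finger_gap": 0, "z": 0.066}, {"finger_gap": 0, "z": 0.07}, {"finger_gap": 0, "z": 0.074}, {"finger_gap": 0, "z": 0.078}, {"finger_gap": 0, "z": 0.082}]' > m.json && python3 jog.py m.json
```

```text
time_s: 10.45
tool_pos: [0.474, -0.2006, 0.1853]
ee_rot: [-0.0, 0.737, 0.675, -0.0]
force: [1.0, 0.1, -0.2]
grip_width: 0.0005
gripper_force: 0.0
time_s: 11.25
tool_pos: [0.4735, -0.2004, 0.1039]
ee_rot: [0.0, 0.737, 0.676, 0.0]
force: [-2.4, 0.4, 4.4]
grip_width: 0.0002
gripper_force: 2.4
```

Contact with the tread is clear. I'll drive it to the stop.

```bash
echo '[{"finger_gap": 0, "z": 0.006}, {"finger_gap": 0, "z": 0.012}, {"finger_gap": 0, "z": 0.018}, {"finger_gap": 0, "z": 0.024}, {"finger_gap": 0, "z": 0.03}, {"finger_gap": 0, "z": 0.036}, {"finger_gap": 0, "z": 0.042}, {"finger_gap": 0, "z": 0.046}, {"finger_gap": 0, "z": 0.046}]' > m.json && python3 jog.py m.json && echo '[{"finger_gap": 0, "z": 0.002}, {"finger_gap": 0, "z": 0.004}, {"finger_gap": 0, "z": 0.005}, {"finger_gap": 0, "z": 0.005}]' > m.json && python3 jog.py m.json
```

```text
time_s: 12.15
tool_pos: [0.4716, -0.2005, 0.0576]
ee_rot: [-0.001, 0.737, 0.675, -0.001]
force: [-7.5, 1.8, 11.4]
grip_width: 0.0003
gripper_force: 5.9
time_s: 12.55
tool_pos: [0.4718, -0.2005, 0.0541]
ee_rot: [-0.002, 0.738, 0.675, -0.0]
force: [-12.0, 4.0, 29.6]
grip_width: 0.0005
gripper_force: 15.6
```

```bash
echo '[{"finger_gap": 0, "z": 0.001}, {"finger_gap": 0, "z": 0.001}, {"finger_gap": 0, "z": 0.001}]' > m.json && python3 jog.py m.json
```

```text
time_s: 12.85
tool_pos: [0.4717, -0.2005, 0.0538]
ee_rot: [-0.002, 0.738, 0.675, -0.0]
force: [-15.2, 4.5, 39.0]
grip_width: 0.0003
gripper_force: 20.5
```

It has stalled on the stop at 39 N. I'll let the pedal come up gently, back off and inspect.

```bash
echo '[{"finger_gap": 0, "z": -0.006}, {"finger_gap": 0, "z": -0.014}, {"finger_gap": 0, "z": -0.024}, {"finger_gap": 0, "z": -0.034}, {"finger_gap": 0, "z": -0.044}, {"finger_gap": 0, "z": -0.054}, {"finger_gap": 0, "z": -0.064}, {"finger_gap": 0, "z": -0.072}, {"finger_gap": 0, "z": -0.082}, {"finger_gap": 0, "z": -0.11}, {"finger_gap": 0, "z": -0.14}, {"finger_gap": 0, "z": -0.14}]' > m.json && python3 jog.py m.json && echo '[{"finger_gap": 0, "x": 0.05, "y": -0.05}, {"finger_gap": 0, "x": 0.1, "y": -0.08}, {"finger_gap": 0, "x": 0.128, "y": -0.08}, {"finger_gap": 0, "x": 0.128, "y": -0.08}, {"finger_gap": 0, "x": 0.128, "y": -0.08}]' > m.json && python3 jog.py m.json && python3 - <<'E'
from h import *
t=bot.get_image("top");s=bot.get_image("scene");w=bot.get_image("wrist")
b=cv2.resize(s[150:270,310:420],(366,400),interpolation=cv2.INTER_CUBIC)
cv2.imwrite("pics/c6.png",cv2.hconcat([w[:,220:],b])[:,:,::-1])
E
```

```text
time_s: 14.05
tool_pos: [0.4746, -0.2012, 0.1948]
ee_rot: [0.002, 0.737, 0.676, 0.001]
force: [-0.9, -0.4, -0.2]
grip_width: 0.0005
gripper_force: 0.0
time_s: 14.55
tool_pos: [0.4041, -0.0646, 0.1913]
ee_rot: [-0.001, 0.736, 0.677, -0.0]
force: [0.3, -0.8, -0.7]
grip_width: 0.0006
gripper_force: 0.0
```

View pics/c6.png

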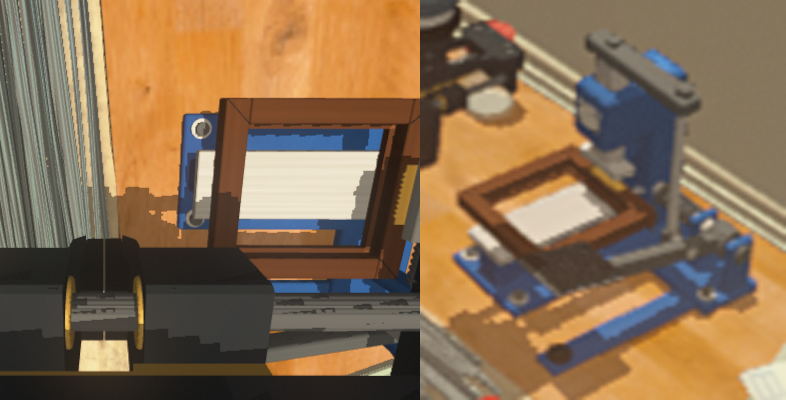

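The frame is still in place, the pedal is up and the hanger looks seated on the rail. I'll check its height numerically from the wrist images.

```bash
python3 - <<'E'
from h import *
c=bot.get_calibration("wrist");w=bot.get_image("wrist")
s=[.63,-.0845,-.0855]
for z in(.0856,.0796):
    L=np.array([(-.004,y,z) for y in(.021,0,-.025)]+[(-.008,0,.078),(-.14,.07,.078)]);print(z,proj(plac(s,L),c).round(1).tolist())
v=cv2.cvtColor(w,cv2.COLOR_RGB2HSV)
for name,im in(("now",w),("proud",cv2.imread("pics/w5.png")[:,:,::-1])):
    v=cv2.cvtColor(np.ascontiguousarray(im),cv2.COLOR_RGB2HSV)[130:270,560:640]
    m=((v[...,0]>18)&(v[...,0]<32)&(v[...,1]>110)).astype(np.uint8)
    n,l,st,ce=cv2.connectedComponentsWithStats(m);i=1+st[1:,4].argmax();print(name,st[i]+[560,130,0,0,0])
E
```

```text
0.0856 [[634.9, 165.1], [628.5, 193.7], [621.1, 226.3], [614.7, 191.3], [446.1, 94.1]]
0.0796 [[628.0, 163.7], [621.8, 191.8], [614.8, 223.6], [614.7, 191.3], [446.1, 94.1]]
now [614 165  23  58 388]
proud [604 207   8  22  47]
```

```bash
python3 - <<'E'
from h import *
o=bot.observe();c=bot.get_calibration("wrist");s=[.63,-.0845,-.0855]
y=rot(o['ee_rot']).apply([0,1,0]);dyaw=-.0868-np.arctan2(y[1],y[0])
Rz=R.from_euler('z',dyaw);c5=dict(c);p5=np.array([.4208,-.0671,.1863])
c5['origin']=p5+Rz.apply(c['origin']-o['tool_pos'])
q=(Rz*rot(c['attitude'])).as_quat();c5['attitude']=q[[3,0,1,2]]
for n,cc,f in(("now",c,None),("w5",c5,"pics/w5.png")):
    im=bot.get_image("wrist") if f is None else np.ascontiguousarray(cv2.imread(f)[:,:,::-1])
    h=[proj(plac(s,np.array([(-.004,-.015,z),(-.14,.04,.078),(-.008,-.015,.078)])),cc).round(1).tolist() for z in(.0856,.0796)]
    print(n,h)
    r=int(h[0][0][1]);print(r,[tuple(int(k) for k in p) for p in im[r-1:r+2,584:640:2].mean(0)])
    r=int(h[0][1][1]);print(r,[int(k) for k in im[r,400:450].mean(1)])
E
```

```text
now [[[624.0, 213.2], [442.4, 137.4], [610.6, 210.2]], [[617.5, 210.8], [442.4, 137.4], [610.6, 210.2]]]
213 [(137, 129, 114), (85, 75, 64), (49, 36, 29), (47, 35, 27), (65, 43, 30), (70, 46, 32), (67, 45, 31), (46, 33, 25), (45, 33, 24), (45, 32, 24), (45, 31, 23), (43, 30, 21), (49, 34, 24), (64, 41, 27), (74, 48, 29), (108, 78, 36), (151, 110, 46), (159, 117, 48), (162, 118, 48), (163, 119, 49), (169, 123, 50), (121, 96, 59), (77, 73, 65), (79, 74, 66), (80, 75, 67), (81, 76, 68), (85, 79, 71), (116, 108, 96)]
137 [151, 98, 61, 79, 95, 104, 113, 115, 115, 116, 115, 116, 114, 115, 115, 131, 172, 195, 207, 210, 213, 210, 151, 116, 98, 77, 72, 71, 72, 71, 70, 72, 71, 70, 72, 66, 51, 43, 43, 43, 43, 43, 48, 69, 78, 82, 81, 80, 80, 80]
w5 [[[607.7, 218.2], [422.6, 140.6], [594.5, 215.0]], [[601.5, 215.6], [422.6, 140.6], [594.5, 215.0]]]
218 [(46, 34, 26), (46, 33, 25), (45, 33, 26), (46, 32, 25), (47, 33, 25), (63, 41, 29), (69, 44, 29), (69, 44, 29), (67, 42, 29), (66, 42, 28), (76, 52, 30), (133, 97, 43), (165, 120, 49), (101, 85, 63), (79, 74, 66), (81, 76, 68), (82, 76, 68), (81, 76, 69), (98, 93, 82), (125, 119, 104), (97, 92, 81), (81, 77, 68), (80, 75, 67), (79, 74, 66), (79, 74, 66), (78, 73, 66), (78, 74, 66), (78, 74, 66)]
140 [152, 166, 203, 212, 216, 214, 152, 118, 100, 93, 79, 73, 74, 74, 73, 73, 74, 68, 52, 44, 45, 45, 45, 49, 69, 79, 83, 83, 84, 82, 82, 82, 83, 84, 83, 84, 84, 85, 85, 84, 83, 83, 82, 82, 82, 82, 82, 80, 77, 112]
```

The gap between the rail edge and the hanger edge was 11.5 px when proud (predicted 13.2). It is now 4.5 px (predicted 6.9 home, 13.4 proud), so the hanger is home. The frame's front edge is at 442.5 px, matching the prediction.

```bash
python3 -c "
from bench import bot
print(bot.sign_off())"
```

```text
the job is handed in; nothing more can be done
None
```

The job is handed in: the hanger is driven home (checked in the wrist images), the pedal is back up, the frame lies square on the press, and the other items were left alone.

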